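Sweep the broken biscuit casts into the scrap tray

ROBOT

A 7-joint arm with a two-finger parallel gripper is mounted at the origin on the work surface. World frame = base frame: x ahead of the robot, y to its left, z up, the work surface at z = 0. Lengths are in m, angles in rad, forces in N, time in s.
With the tool pointing down it reaches from about 0.4 to 0.85 m from the base axis. Payload 4.5 kg.
Tool frame: the origin (TCP) lies on the centre line of the jaws, within the pads' length; the fingertips stand 11 mm ahead of it and the grasp point (between the pads) lies 8 mm behind it; z points along the fingers, y is the line along which they close (so a half turn about z gives the same grasp; the last joint's range is limited). The gripper opens to 88 mm and grips with 3 to 60 N. Pads are 18 mm wide; open, the fingers measure 123 mm over their backs; the gripper's body (75 mm by 187 mm) begins 45 mm behind the grasp point.
Start: joints at [1.288, 0.689, -0.195, 1.565, 0.157, 0.902, -0.215], TCP at [0.195, -0.594, 0.25] pointing down, gripper open.
Joint ranges: [-3.01, 3.01], [-0.46, 2.08], [-1.47, 1.51], [0.13, 2.56], [-1, 4.14], [0.04, 2.09], [-2.66, 2.66]. Speed limits (rad/s): [2.57, 2.57, 3.14, 3.14, 3.14, 3.14, 3.14].

INTERFACE

Orientations are given as a unit quaternion [x, y, z, w].
In Python, from plant import * gives the robot as it stands. The module is installed in compiled form; this text tells all that it offers.
- The arm moves only by the tool send_rows, never from a script. Its argument "motion" is a list of rows, each an object of numbers: "x", "y", "z": the shift along the tool's x, y, z in cm; "rx", "ry", "rz": the turn, a rotation vector about the tool's x, y, z in rad; "jaw": the finger opening in cm, from 0 to 8.81. In form: [{"x": .., "y": .., "z": .., "rx": .., "ry": .., "rz": .., "jaw": ..}, ...]. A call has exactly 5 rows; each row shifts and turns the commanded pose from where the row before left it, along the tool's axes as they then stand; what a row does not reach is not made up. A row lasts 1/10 s, in which the tool goes at most 50 mm and 8.59 degrees, less where a joint would pass 70% of its speed; a pose out of reach is approached as far as the arm can. A call is refused whole if a number of a shift passes 5 or a number of a turn 0.15, either way. A call with a gripper value outside its range is refused whole. The fingers move at their own pace and stop on an object; "grip_force" is the grip in N (left out, the last holds). Time passes only in rows, so rows that do not move let the fingers close, or fill a call up. It gives the time, the measured TCP pose, the force, the opening and the grip force at its end, in the units of the state.
- get_state(): the state, without advancing time (a new reading comes with each control period).
- snapshot(name): name is "side" or "top" or "wrist"; returns a dict with "img" (420x560x3 uint8, red, green, blue), "vertical_fov" (degrees; the focal length in pixels is half the picture's height over the tangent of half this angle, whatever the lens; pixels are square), "cx", "cy" (the principal point, pixels), "extrinsics" (4x4, takes a point from camera to world coordinates). Camera axes: x right, y up, looking along -z (the intrinsics and any distortion apply to the point x, -y, -z); pixel columns grow to the right and rows downward; lengths in m; the calibration is good to about 2 mm. A picture is of the moment at which its call begins. There is no depth.
- finish_job(): hands the job in; it is judged then, once.
The state is a dict: "clock": time; "q": joint angles; "qd": joint speeds; "joint_torque": joint torques, N m; "tool_pos": TCP position; "eef_rot": TCP orientation; "contact_force": force on the tool from outside, world axes, zero at the start; "moment": the same for the moment, N m; "opening": opening from 0.0 (shut) to 1.0 (fully open); "finger_force": force on a finger pad.
Only numpy, scipy, OpenCV 4.12 (cv2) and the standard library are available. Lean on these libraries where they do the work, as an engineer would, in place of code of your own. Each camera call takes 0.05 s, during which the arm holds its last target. There are 200 camera calls.

TASK

Sweep the three broken pieces of prop biscuit (a half, a strip and a quarter) along the bench with the closed fingertips into the three-sided wooden scrap tray, in through its open side, until all three lie inside. Keep the pieces down on the bench all the way: do not pick any up. Leave the two whole round biscuits, the dropper bottle and the paint pot standing among the work where they are, and finish clear of everything.

Things in the scene. Friction and masses are not known exactly. Their poses are not given: they have to be found in the camera images.
- half: broken half of a round biscuit, hard painted cast, tan, about 35 g: a half disc of radius 33 mm, 10 mm thick, lying flat on the bench. The origin lies on its underside (at bench level) below its centroid, 14 mm from the straight broken edge, which faces the half's own -x; the straight edge runs 66 mm along its own y. No part is more than 36 mm from the origin.
- strip: broken strip of a biscuit, same tan cast, about 30 g: a bar 60 mm long (its own x), 26 mm wide (its own y) and 10 mm thick, lying flat. The origin lies at the centre of its underside (at bench level).
- quarter: broken quarter of a biscuit, same tan cast, about 25 g: a quarter disc of radius 36 mm, 10 mm thick, lying flat. The origin lies on its underside (at bench level) below its centroid; the right-angled corner lies at (-15, -15) mm from it in its own x, y, the straight edges run from there 36 mm along its own +x and +y. No part is more than 26 mm from the origin.
- tray: three-sided scrap tray of wooden battens, screwed to the bench, no floor of its own (the bench is its floor, no lip at the opening). Inside 260 mm along its own x and 130 mm along its own y; walls 12 mm thick and 30 mm high at its own -x, +x and +y sides. Its own -y side is fully open: the opening lies 65 mm from the origin. The origin is the centre of the inner area at bench level (z = 0). The opening faces the robot's right (world -y), within about 15 degrees.
- whole_a_center (a point): whole round biscuit, tan cast, disc 66 mm across and 10 mm thick, loose, not to be disturbed. The point is its centre.
- whole_b_center (a point): second whole round biscuit, the same, loose, not to be disturbed. The point is its centre.
- pot_center (a point): small round paint pot, clear with a white lid, 56 mm across, 46 mm high, standing loose, not to be disturbed. The point is its centre, 23 mm above the bench.
- dropper_center (a point): small amber glass dropper bottle with a black rubber bulb, 33 mm across, 72 mm high, standing loose, easily tipped, not to be disturbed. The point is on its axis, 36 mm above the bench.
Not all that is in view belongs to the job. What is shaped like the strip but pink or turquoise is not meant. Leave any purple look-alike of the quarter alone.

How it is judged:
At the end, for the whole second after the job is handed in: The centre of each of the three broken pieces lies inside the tray: between its side walls, at least 10 mm past its open side and short of its back wall, its underside less than 20 mm above the bench, at rest (slower than 20 mm/s) (x of half in the frame of tray between -0.13 and 0.13 m and y of half in the frame of tray between -0.055 and 0.065 m and height (world z) of each of half, strip, quarter below 0.02 m and linear speed of each of half, strip, quarter below 0.02 m/s and x of strip in the frame of tray between -0.13 and 0.13 m and y of strip in the frame of tray between -0.055 and 0.065 m and x of quarter in the frame of tray between -0.13 and 0.13 m and y of quarter in the frame of tray between -0.055 and 0.065 m); the robot touches nothing.
It fails at once if a broken piece is lifted off the bench (middle of its underside more than 20 mm up) (height (world z) of any of half, strip, quarter above 0.02 m).
It fails at once if a whole biscuit is moved by more than 15 mm (distance of any of whole_a_center, whole_b_center from where it was at the start of the episode above 0.015 m).
It fails at once if the paint pot is moved by more than 15 mm (distance of pot_center from where it was at the start of the episode above 0.015 m).
It fails at once if the dropper bottle is moved by more than 15 mm or tipped (more than 0.3 rad) (distance of dropper_center from where it was at the start of the episode above 0.015 m or angle between dropper_center's own z axis and vertical above 0.3 rad).
It also fails if it takes over 72 s, if anything falls off the work surface, if the arm or the gripper's body presses on something with over 40 N, if the wrist force passes 120 N, or if a joint passes its speed limit or range.

## Working session

There is one attempt and no reset: what is moved stays moved. The work goes in short steps, Python scripts to look and compute and a tool call to move; the robot and the scene stay as the last step left them, time stands still between calls to the robot, and variables do not carry over. Pictures are saved under pics/ and viewed, at most 10 in all, crops included, and the job is handed in when it is done.

Besides the shell and the picture viewer there is one more tool, called after "Request:" as name(argument=value, ...) on one line, values as JSON. send_rows: Moves the arm, as the interface text tells. Its arguments: {"type":"object","properties":{"motion":{"type":"array"},"grip_force":{"type":"number"}},"required":["motion"]}

```bash
mkdir -p pics; python3 - <<'E'
from plant import *
import cv2,numpy as np,pickle
d={}
for n in("top","side"):
    s=snapshot(n); d[n]=s
    cv2.imwrite(f"pics/{n}0.png",cv2.resize(s["img"][:,:,::-1],(784,588)))
    print(n,s["vertical_fov"],s["cx"],s["cy"],{k:v for k,v in s.items() if k not in("img",)})
pickle.dump(d,open("s0.pkl","wb"))
print(get_state())
E
```

```text
top 48.93375712237134 271.74326859586597 204.93949099387711 {'vertical_fov': 48.93375712237134, 'cx': 271.74326859586597, 'cy': 204.93949099387711, 'extrinsics': array([[-6.78597322e-03,  9.83451690e-01, -1.81043430e-01,
         3.67825571e-01],
       [-9.99954298e-01, -5.45438777e-03,  7.85190723e-03,
        -2.78855791e-04],
       [ 6.73449037e-03,  1.81088438e-01,  9.83443758e-01,
         9.27836828e-01],
       [ 0.00000000e+00,  0.00000000e+00,  0.00000000e+00,
         1.00000000e+00]])}
side 44.4804707842651 272.7372566238002 201.4373668710726 {'vertical_fov': 44.4804707842651, 'cx': 272.7372566238002, 'cy': 201.4373668710726, 'extrinsics': array([[-0.86411826,  0.36631993, -0.34512222,  0.18044555],
       [-0.50320874, -0.6166179 ,  0.60544473,  0.60530621],
       [ 0.00897794,  0.69684436,  0.71716618,  0.81574952],
       [ 0.        ,  0.        ,  0.        ,  1.        ]])}
{'clock': 0.1, 'q': array([ 1.28783442,  0.68990705, -0.19451996,  1.56620384,  0.15731845,
        0.90250485, -0.21508301]), 'qd': array([-1.31307291e-03, -2.47269021e-03,  7.59186624e-04, -3.20236772e-03,
        1.00146861e-03,  4.43841485e-05,  1.25363919e-03]), 'joint_torque': array([-3.54824231e-03, -5.28502393e+01, -1.27174225e+00, -1.53838313e+01,
       -5.26304485e-02,  1.96128938e-03,  3.12328450e-05]), 'tool_pos': array([ 0.19447167, -0.59341285,  0.24899553]), 'eef_rot': array([ 9.87475702e-01,  1.57769049e-01, -1.93305812e-04, -7.92005092e-04]), 'contact_force': array([-0.05454198,  0.10991344, -0.23734565]), 'moment': array([ 0.01127643,  0.02350205, -0.01490308]), 'finger_force': 0.0, 'opening': 0.9985621909803984}
```

View pics/top0.png

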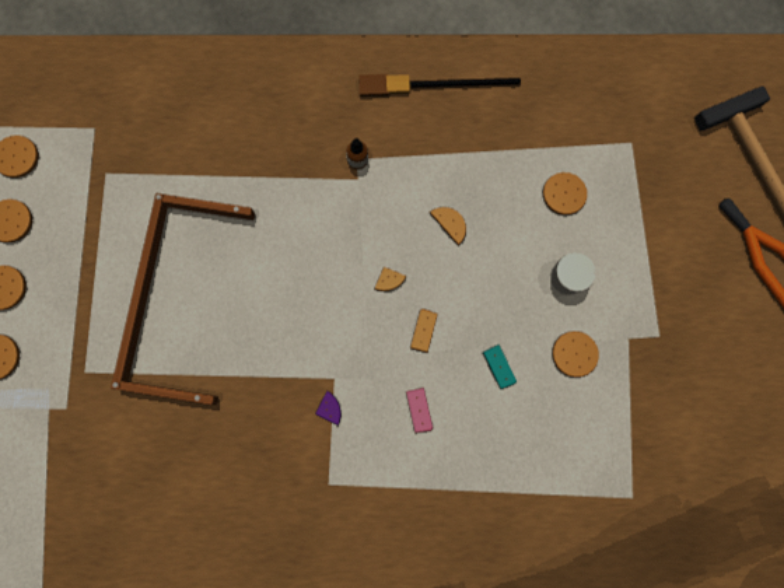

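View pics/side0.png

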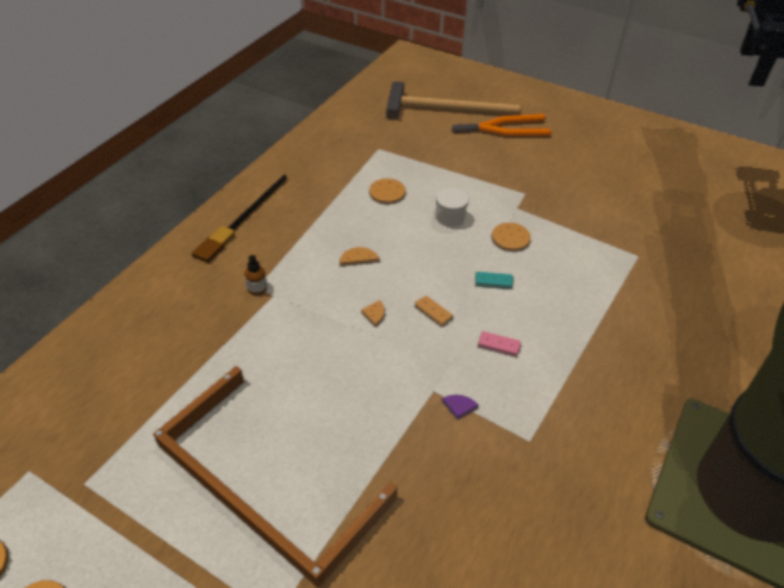

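The top view (shown at 1.4x) has the half at (450,224), the quarter at (390,280) and the strip at (424,330). The dropper is at (357,155), the pot at (575,273), and the whole biscuits at (565,193) and (576,354). The tray opening, on the left, runs from (252,213) to (215,400). The side view agrees.

```bash
cat > h.py <<'E'
import cv2,numpy as np,pickle
def ray(s,u,v,z):
    f=s["img"].shape[0]/2/np.tan(np.radians(s["vertical_fov"])/2); E=s["extrinsics"]
    d=E[:3,:3]@np.array([(u-s["cx"])/f,-(v-s["cy"])/f,-1]); o=E[:3,3]
    return (o+d*(z-o[2])/d[2])[:2]
def blobs(s,z=.01,amin=100,amax=3000):
    h=cv2.cvtColor(s["img"],cv2.COLOR_RGB2HSV)
    m=cv2.inRange(h,(8,110,130),(22,255,255))
    c,_=cv2.findContours(m,cv2.RETR_EXTERNAL,cv2.CHAIN_APPROX_NONE)
    out=[]
    for k in c:
        a=cv2.contourArea(k)
        if not amin<a<amax: continue
        M=cv2.moments(k); u,v=M["m10"]/M["m00"],M["m01"]/M["m00"]
        w=np.array([ray(s,*p,z) for p in k[:,0]])
        out.append(((u,v),a,ray(s,u,v,z),w))
    return out
E
python3 - <<'E'
from h import *
d=pickle.load(open("s0.pkl","rb"))
s=d["top"]
for z in (.01,):
  for n in ("top","side"):
    for c,a,p,w in blobs(d[n],z):
        r=cv2.minAreaRect((w*1000).astype(np.float32))
        if a<5000: print(n,np.round(np.array(c)*1.4),a,np.round(p*1000),"rect",np.round(r[0]),np.round(r[1]),round(r[2]),"n",len(w))
for nm,(u,v),z in [("tray backR",(160,200),.03),("endR",(252,213),.03),("backL",(118,385),.03),("endL",(216,400),.03),("dropper bulb",(357,146),.068),("dropper base",(359,168),.0),("pot lid",(575,273),.046)]:
    print(nm,np.round(ray(s,u/1.4,v/1.4,z)*1000))
for nm,(u,v),z in [("tray backR",(161,437),.03),("endR",(238,373),.03),("backL",(318,573),.03),("endL",(393,490),.03),("dropper bulb",(254,262),.068),("pot lid",(452,198),.046)]:
    print("side",nm,np.round(ray(d["side"],u/1.4,v/1.4,z)*1000))
E
```

```text
top [  6. 355.] 225.5 [443. 521.] rect [443. 519.] [58. 22.] 6 n 63
top [576. 353.] 753.0 [ 440. -284.] rect [ 440. -284.] [63. 61.] 43 n 88
top [423. 329.] 309.5 [475. -69.] rect [475. -69.] [25. 57.] 74 n 73
top [389. 279.] 188.0 [549. -20.] rect [546. -21.] [33. 33.] 67 n 50
top [  9. 286.] 355.0 [542. 527.] rect [542. 525.] [60. 30.] 6 n 72
top [764. 255.] 376.5 [ 581. -570.] rect [ 572. -579.] [115.  47.] 10 n 145
top [451. 221.] 306.5 [ 635. -112.] rect [ 636. -113.] [62. 30.] 40 n 63
top [ 12. 219.] 474.0 [641. 532.] rect [642. 529.] [62. 41.] 6 n 78
top [565. 192.] 650.0 [ 679. -283.] rect [ 679. -283.] [61. 62.] 87 n 82
top [ 16. 154.] 553.0 [741. 536.] rect [741. 535.] [61. 50.] 6 n 84
top [761. 153.] 274.0 [ 739. -582.] rect [ 736. -583.] [146.  12.] 23 n 126
top [397.  82.] 149.0 [856. -35.] rect [857. -35.] [32. 26.] 90 n 50
side [725. 569.] 172.0 [  7. 118.] rect [  7. 118.] [69. 12.] 1 n 110
side [190. 570.] 466.0 [527. 424.] rect [524. 425.] [19. 92.] 88 n 134
side [124. 525.] 714.0 [629. 422.] rect [633. 422.] [ 20. 119.] 88 n 126
side [192. 404.] 135.0 [672. 251.] r
[... 300 characters left out ...]
10.] [60. 30.] 39 n 58
side [511. 235.] 355.0 [ 438. -280.] rect [ 439. -281.] [62. 59.] 31 n 64
side [750. 270.] 1728.0 [  76. -399.] rect [  72. -408.] [105. 206.] 17 n 222
side [387. 189.] 287.0 [ 677. -279.] rect [ 677. -278.] [60. 60.] 31 n 58
side [722. 189.] 217.0 [ 159. -591.] rect [ 164. -580.] [112.  48.] 67 n 84
side [736. 149.] 1068.5 [ 163. -729.] rect [ 186. -709.] [219. 156.] 9 n 281
tray backR [663. 310.]
endR [642. 177.]
backL [398. 353.]
endL [377. 218.]
dropper bulb [728.  25.]
dropper base [722.  23.]
pot lid [ 548. -279.]
side tray backR [660. 318.]
side endR [640. 190.]
side backL [395. 361.]
side endL [374. 233.]
side dropper bulb [725.  35.]
side pot lid [ 549. -276.]
```

```bash
python3 - <<'E'
from h import *
d=pickle.load(open("s0.pkl","rb"))
for n in("top","side"):
  for c,a,p,w in blobs(d[n]):
    if .4<p[0]<.7 and -.2<p[1]<.1:
        t,tri=cv2.minEnclosingTriangle((w*1000).astype(np.float32)) 
        dist=np.hypot(*(w-p).T)*1000; ang=np.degrees(np.arctan2(*(w-p).T[::-1]))
        b=[(k,round(dist[(ang>=k)&(ang<k+20)].mean())) for k in range(-180,180,20) if ((ang>=k)&(ang<k+20)).any()]
        print(n,np.round(p*1000),np.round(tri[:,0]).tolist(),b)
im=d["top"]["img"][120:280,230:370,::-1]
cv2.imwrite("pics/c0.png",cv2.resize(im,(560,640)[:2],interpolation=cv2.INTER_CUBIC)[:600])
E
```

```text
top [475. -69.] [[504.0, -44.0], [503.0, -90.0], [399.0, -58.0]] [(-180, 25), (-160, 17), (-140, 12), (-120, 12), (-100, 12), (-80, 15), (-60, 22), (-40, 28), (-20, 28), (0, 25), (20, 16), (40, 12), (60, 11), (80, 12), (100, 15), (120, 22), (140, 28), (160, 28)]
top [549. -20.] [[526.0, 5.0], [569.0, -12.0], [547.0, -54.0]] [(-180, 12), (-160, 12), (-140, 14), (-120, 17), (-100, 20), (-80, 19), (-60, 15), (-40, 13), (-20, 14), (0, 16), (20, 17), (40, 14), (60, 14), (80, 15), (100, 19), (120, 21), (140, 16), (160, 14)]
top [ 635. -112.] [[656.0, -78.0], [656.0, -139.0], [596.0, -126.0]] [(-180, 27), (-160, 29), (-140, 24), (-120, 21), (-100, 19), (-80, 18), (-60, 17), (-40, 17), (-20, 19), (0, 22), (20, 26), (40, 31), (60, 25), (80, 16), (100, 13), (120, 12), (140, 13), (160, 17)]
side [547. -16.] [[547.0, -53.0], [525.0, 7.0], [567.0, -10.0]] [(-180, 13), (-160, 12), (-140, 14), (-120, 16), (-100, 20), (-80, 20), (-60, 16), (-40, 13), (-20, 14), (0, 16), (20, 16), (40, 14), (60, 14), (80, 14), (100, 19), (120, 19), (140, 16), (160, 14)]
side [473. -65.] [[522.0, -66.0], [468.0, -98.0], [421.0, -39.0]] [(-180, 26), (-160, 18), (-140, 13), (-120, 11), (-100, 13), (-80, 13), (-60, 21), (-40, 28), (-20, 28), (0, 25), (20, 17), (40, 13), (60, 11), (80, 11), (100, 13), (120, 21), (140, 28), (160, 27)]
side [ 634. -109.] [[593.0, -126.0], [656.0, -73.0], [653.0, -133.0]] [(-180, 25), (-160, 30), (-140, 25), (-120, 21), (-100, 19), (-80, 16), (-60, 16), (-40, 17), (-20, 17), (0, 21), (20, 25), (40, 29), (60, 25), (80, 17), (100, 12), (120, 11), (140, 13), (160, 17)]
```

Request:
send_rows(motion=[{"x": 4, "y": -2, "z": 0, "rz": -0.14, "jaw": 0}, {"x": 4, "y": -2, "z": 0, "rz": -0.14, "jaw": 0}, {"x": 4, "y": -2, "rz": -0.14, "jaw": 0}, {"x": 4, "y": -2, "rz": -0.14, "jaw": 0}, {"x": 4, "y": -2, "rz": -0.14, "jaw": 0}])

```text
schema error: expected keys x, y, z, rx, ry, rz, jaw
```

```bash
cat >> h.py <<'E'
from scipy.spatial.transform import Rotation as R
def plan(p0,q0,wps):
    """wps: list of (x,y,z mm, yaw deg of tool x, nrows); prints rows in tool axes, cm / rad, from pose p0,q0"""
    p=np.array(p0)*1000; r=R.from_quat(q0); rows=[]
    for x,y,z,yaw,n in wps:
        g=R.from_euler("z",yaw,degrees=True)*R.from_euler("x",180,degrees=True)
        start=p.copy(); rv=(r.inv()*g).as_rotvec()
        for k in range(1,n+1):
            t=start+(np.array([x,y,z])-start)*k/n
            sh=np.round(r.inv().apply(t-p)/10,1); tu=np.round(rv/n,3)
            rows.append((*sh,*tu)); p=p+r.apply(sh*10); r=r*R.from_rotvec(tu)
    for i,w in enumerate(rows):
        print(i,[float(v) for v in w])
    print("end",np.round(p,1),np.round(np.degrees(np.arctan2(*r.as_matrix()[[1,0],0])),1))
E
python3 - <<'E'
from h import *
from plant import *
s=get_state(); print(s["clock"])
plan(s["tool_pos"],s["eef_rot"],[(548,-78,150,90,15),(548,-78,16,90,5)])
E
```

```text
0.1
0 [3.3, -2.5, 0.7, -0.0, -0.0, -0.084]
1 [3.5, -2.3, 0.6, -0.0, -0.0, -0.084]
2 [3.7, -1.9, 0.7, -0.0, -0.0, -0.084]
3 [3.8, -1.6, 0.7, -0.0, -0.0, -0.084]
4 [4.0, -1.3, 0.6, -0.0, -0.0, -0.084]
5 [4.1, -1.0, 0.7, -0.0, -0.0, -0.084]
6 [4.1, -0.6, 0.6, -0.0, -0.0, -0.084]
7 [4.1, -0.3, 0.7, -0.0, -0.0, -0.084]
8 [4.2, 0.1, 0.7, -0.0, -0.0, -0.084]
9 [4.1, 0.4, 0.6, -0.0, -0.0, -0.084]
10 [4.1, 0.8, 0.7, -0.0, -0.0, -0.084]
11 [4.0, 1.1, 0.7, -0.0, -0.0, -0.084]
12 [3.9, 1.5, 0.6, -0.0, -0.0, -0.084]
13 [3.8, 1.8, 0.7, -0.0, -0.0, -0.084]
14 [3.6, 2.1, 0.7, -0.0, -0.0, -0.084]
15 [0.0, -0.0, 2.7, -0.0, -0.0, 0.001]
16 [0.0, -0.0, 2.6, -0.0, -0.0, 0.001]
17 [0.0, -0.0, 2.7, -0.0, -0.0, 0.001]
18 [0.0, -0.0, 2.7, -0.0, -0.0, 0.001]
19 [0.0, -0.0, 2.7, -0.0, -0.0, 0.001]
end [548.3 -78.1  15.5] 90.1
```

Request:
send_rows(motion=[{"x": 3.3, "y": -2.5, "z": 0.7, "rx": 0, "ry": 0, "rz": -0.084, "jaw": 0}, {"x": 3.5, "y": -2.3, "z": 0.6, "rx": 0, "ry": 0, "rz": -0.084, "jaw": 0}, {"x": 3.7, "y": -1.9, "z": 0.7, "rx": 0, "ry": 0, "rz": -0.084, "jaw": 0}, {"x": 3.8, "y": -1.6, "z": 0.7, "rx": 0, "ry": 0, "rz": -0.084, "jaw": 0}, {"x": 4.0, "y": -1.3, "z": 0.6, "rx": 0, "ry": 0, "rz": -0.084, "jaw": 0}])

```text
clock: 0.6
tool_pos: [0.3131, -0.4209, 0.2162]
eef_rot: [0.932, 0.362, -0.0, -0.0]
contact_force: [0.2, 0.3, -0.2]
opening: 0.57
finger_force: 0.0
```

Request:
send_rows(motion=[{"x": 4.1, "y": -1.0, "z": 0.7, "rx": 0, "ry": 0, "rz": -0.084, "jaw": 0}, {"x": 4.1, "y": -0.6, "z": 0.6, "rx": 0, "ry": 0, "rz": -0.084, "jaw": 0}, {"x": 4.1, "y": -0.3, "z": 0.7, "rx": 0, "ry": 0, "rz": -0.084, "jaw": 0}, {"x": 4.2, "y": 0.1, "z": 0.7, "rx": 0, "ry": 0, "rz": -0.084, "jaw": 0}, {"x": 4.1, "y": 0.4, "z": 0.6, "rx": 0, "ry": 0, "rz": -0.084, "jaw": 0}])

```text
clock: 1.1
tool_pos: [0.4305, -0.2491, 0.1833]
eef_rot: [0.836, 0.548, -0.0, -0.0]
contact_force: [0.4, -0.4, 0.4]
opening: 0.119
finger_force: 0.0
```

Request:
send_rows(motion=[{"x": 4.1, "y": 0.8, "z": 0.7, "rx": 0, "ry": 0, "rz": -0.084, "jaw": 0}, {"x": 4.0, "y": 1.1, "z": 0.7, "rx": 0, "ry": 0, "rz": -0.084, "jaw": 0}, {"x": 3.9, "y": 1.5, "z": 0.6, "rx": 0, "ry": 0, "rz": -0.084, "jaw": 0}, {"x": 3.8, "y": 1.8, "z": 0.7, "rx": 0, "ry": 0, "rz": -0.084, "jaw": 0}, {"x": 3.6, "y": 2.1, "z": 0.7, "rx": 0, "ry": 0, "rz": -0.084, "jaw": 0}])

```text
clock: 1.6
tool_pos: [0.5494, -0.0775, 0.1492]
eef_rot: [0.704, 0.71, -0.0, -0.0]
contact_force: [0.1, -0.2, 0.7]
opening: 0.004
finger_force: 0.0
```

Request:
send_rows(motion=[{"x": 0, "y": 0, "z": 2.0, "rx": 0, "ry": 0, "rz": 0, "jaw": 0}, {"x": 0, "y": 0, "z": 2.0, "rx": 0, "ry": 0, "rz": 0, "jaw": 0}, {"x": 0, "y": 0, "z": 1.0, "rx": 0, "ry": 0, "rz": 0, "jaw": 0}, {"x": 0, "y": 0, "z": 0, "rx": 0, "ry": 0, "rz": 0, "jaw": 0}, {"x": 0, "y": 0, "z": 0, "rx": 0, "ry": 0, "rz": 0, "jaw": 0}])

```text
clock: 2.1
tool_pos: [0.5489, -0.0793, 0.1]
eef_rot: [0.705, 0.709, 0.0, 0.0]
contact_force: [0.1, 0.1, 0.1]
opening: 0.004
finger_force: 0.0
```

Request:
send_rows(motion=[{"x": 0, "y": 0, "z": 2.5, "rx": 0, "ry": 0, "rz": 0, "jaw": 0}, {"x": 0, "y": 0, "z": 2.5, "rx": 0, "ry": 0, "rz": 0, "jaw": 0}, {"x": 0, "y": 0, "z": 2.0, "rx": 0, "ry": 0, "rz": 0, "jaw": 0}, {"x": 0, "y": 0, "z": 1.4, "rx": 0, "ry": 0, "rz": 0, "jaw": 0}, {"x": 0.5, "y": 0, "z": 0, "rx": 0, "ry": 0, "rz": 0, "jaw": 0}])

```text
clock: 2.6
tool_pos: [0.5482, -0.0749, 0.0149]
eef_rot: [0.706, 0.709, -0.001, -0.0]
contact_force: [0.3, -0.1, 0.0]
opening: 0.005
finger_force: 0.0
```

Request:
send_rows(motion=[{"x": 1.5, "y": 0, "z": 0, "rx": 0, "ry": 0, "rz": 0, "jaw": 0}, {"x": 1.5, "y": 0, "z": 0, "rx": 0, "ry": 0, "rz": 0, "jaw": 0}, {"x": 1.5, "y": 0, "z": 0, "rx": 0, "ry": 0, "rz": 0, "jaw": 0}, {"x": 1.5, "y": 0, "z": 0, "rx": 0, "ry": 0, "rz": 0, "jaw": 0}, {"x": 1.0, "y": 0, "z": 0, "rx": 0, "ry": 0, "rz": 0, "jaw": 0}])

```text
clock: 3.1
tool_pos: [0.5493, -0.0022, 0.0171]
eef_rot: [0.705, 0.71, 0.001, 0.0]
contact_force: [0.3, 0.3, 0.7]
opening: 0.003
finger_force: 0.2
```

```bash
cat > look.py <<'E'
from h import *
from plant import *
import sys
s=get_state(); print(s["clock"],np.round(s["tool_pos"]*1000),np.round(s["contact_force"],1))
for n in ("top","side"):
    d=snapshot(n)
    if len(sys.argv)>1:
        im=d["img"][100:310,40:380] if n=="top" else d["img"][120:420,50:400]
        cv2.imwrite(f"pics/{n}{sys.argv[1]}.png",cv2.resize(im[:,:,::-1],None,fx=2,fy=2,interpolation=cv2.INTER_CUBIC)[:600])
    for c,a,p,w in blobs(d,amin=60):
        if .39<p[0]<.7 and -.32<p[1]<.4:
            r=cv2.minAreaRect((w*1000).astype(np.float32))
            print(n,a,np.round(p*1000),np.round(r[1]),round(r[2]))
E
python3 look.py 1
```

```text
3.1 [549.  -2.  17.] [0.3 0.3 0.7]
top 591.0 [ 435. -288.] [49. 63.] 50
side 109.0 [538.  38.] [22. 34.] 88
side 82.5 [473. -69.] [23. 40.] 73
side 371.5 [ 438. -279.] [61. 64.] 24
```

View pics/side1.png

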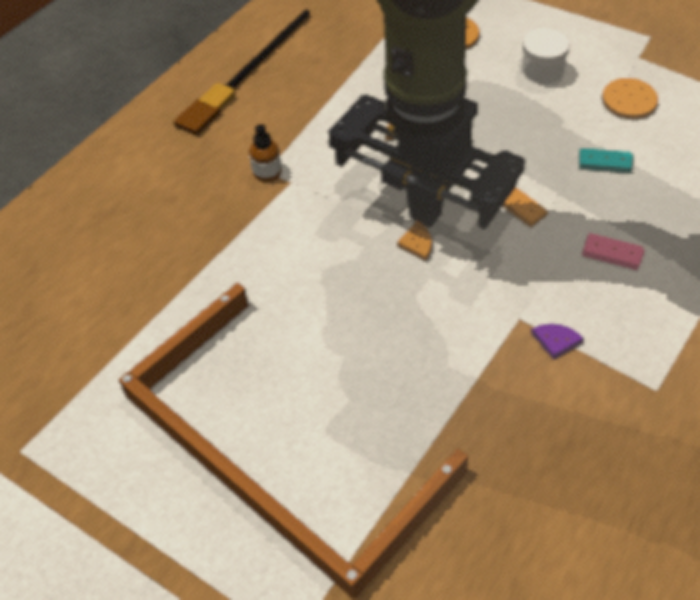

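Request:
send_rows(motion=[{"x": -1.0, "y": 0, "z": 0, "rx": 0, "ry": 0, "rz": 0, "jaw": 0}, {"x": 0, "y": -0.7, "z": 0.1, "rx": 0, "ry": 0, "rz": 0, "jaw": 0}, {"x": 1.0, "y": 0, "z": 0, "rx": 0, "ry": 0, "rz": 0, "jaw": 0}, {"x": 1.5, "y": 0, "z": 0, "rx": 0, "ry": 0, "rz": 0, "jaw": 0}, {"x": 2.0, "y": 0, "z": 0, "rx": 0, "ry": 0, "rz": 0, "jaw": 0}])

```text
clock: 3.7
tool_pos: [0.5412, 0.0318, 0.0147]
eef_rot: [0.705, 0.709, 0.0, 0.0]
contact_force: [-0.0, -0.1, -0.3]
opening: 0.003
finger_force: 0.1
```

Request:
send_rows(motion=[{"x": 2.0, "y": 0, "z": 0, "rx": 0, "ry": 0, "rz": 0, "jaw": 0}, {"x": 2.0, "y": 0, "z": 0, "rx": 0, "ry": 0, "rz": 0, "jaw": 0}, {"x": 2.0, "y": 0, "z": 0, "rx": 0, "ry": 0, "rz": 0, "jaw": 0}, {"x": 2.0, "y": 0, "z": 0, "rx": 0, "ry": 0, "rz": 0, "jaw": 0}, {"x": 1.5, "y": 0, "z": 0, "rx": 0, "ry": 0, "rz": 0, "jaw": 0}])

```text
clock: 4.2
tool_pos: [0.5401, 0.1296, 0.0147]
eef_rot: [0.704, 0.71, 0.001, -0.001]
contact_force: [0.3, 0.0, -0.0]
opening: 0.007
finger_force: 0.1
```

```bash
python3 look.py 2
```

```text
4.2 [540. 130.  15.] [ 0.3  0.  -0. ]
top 783.0 [ 439. -284.] [64. 62.] 90
top 323.0 [474. -69.] [26. 58.] 74
top 330.5 [ 633. -112.] [62. 31.] 39
top 673.5 [ 678. -283.] [63. 63.] 86
side 132.0 [528. 167.] [35. 22.] 15
side 219.5 [472. -64.] [26. 57.] 74
side 163.5 [ 631. -111.] [50. 31.] 39
side 377.5 [ 438. -278.] [62. 63.] 31
side 302.5 [ 676. -278.] [60. 60.] 31
```

Request:
send_rows(motion=[{"x": -1.0, "y": 0, "z": 0, "rx": 0, "ry": 0, "rz": 0, "jaw": 0}, {"x": 0, "y": -0.8, "z": 0, "rx": 0, "ry": 0, "rz": 0, "jaw": 0}, {"x": 1.0, "y": 0, "z": 0, "rx": 0, "ry": 0, "rz": 0, "jaw": 0}, {"x": 1.5, "y": 0, "z": 0, "rx": 0, "ry": 0, "rz": 0, "jaw": 0}, {"x": 2.0, "y": 0, "z": 0, "rx": 0, "ry": 0, "rz": 0, "jaw": 0}])

```text
clock: 4.8
tool_pos: [0.5325, 0.1616, 0.0148]
eef_rot: [0.705, 0.709, 0.0, 0.0]
contact_force: [-0.3, -0.2, 0.0]
opening: 0.005
finger_force: 0.1
```

Request:
send_rows(motion=[{"x": 2.0, "y": 0, "z": 0, "rx": 0, "ry": 0, "rz": 0, "jaw": 0}, {"x": 2.0, "y": 0, "z": 0, "rx": 0, "ry": 0, "rz": 0, "jaw": 0}, {"x": 2.0, "y": 0, "z": 0, "rx": 0, "ry": 0, "rz": 0, "jaw": 0}, {"x": 2.0, "y": 0, "z": 0, "rx": 0, "ry": 0, "rz": 0, "jaw": 0}, {"x": 1.0, "y": 0, "z": 0, "rx": 0, "ry": 0, "rz": 0, "jaw": 0}])

```text
clock: 5.3
tool_pos: [0.5313, 0.255, 0.0149]
eef_rot: [0.704, 0.71, 0.001, -0.001]
contact_force: [0.4, -0.6, -0.9]
opening: 0.009
finger_force: 0.1
```

Request:
send_rows(motion=[{"x": -2.0, "y": 0, "z": 0, "rx": 0, "ry": 0, "rz": 0, "jaw": 0}, {"x": 0, "y": 0, "z": -4, "rx": 0, "ry": 0, "rz": 0, "jaw": 0}, {"x": -4, "y": 0, "z": -3, "rx": 0, "ry": 0, "rz": 0, "jaw": 0}, {"x": -5, "y": 0, "z": 0, "rx": 0, "ry": 0, "rz": 0, "jaw": 0}, {"x": -5, "y": 0, "z": 0, "rx": 0, "ry": 0, "rz": 0, "jaw": 0}])

```text
clock: 5.8
tool_pos: [0.5332, 0.0885, 0.0858]
eef_rot: [0.705, 0.709, 0.001, 0.001]
contact_force: [1.0, -0.5, -0.5]
opening: 0.005
finger_force: 0.0
```

```bash
python3 look.py 3; python3 - <<'E'
from h import *
from plant import *
s=get_state(); print(s["clock"])
# strip push pose: tool x along 74 deg, behind strip
u=np.array([np.cos(np.radians(74)),np.sin(np.radians(74))]); b=np.array([473.5,-67])-u*(13+9+14)
print(b)
plan(s["tool_pos"],s["eef_rot"],[(b[0],b[1],85,74,5),(b[0],b[1],15,74,3)])
E
```

```text
5.8 [533.  89.  86.] [ 1.  -0.5 -0.5]
top 784.5 [ 439. -283.] [63. 62.] 90
top 678.0 [ 677. -282.] [63. 63.] 86
side 257.5 [526. 285.] [34. 35.] 38
side 219.0 [471. -64.] [27. 59.] 73
side 373.5 [ 438. -279.] [61. 64.] 24
side 266.0 [ 674. -280.] [50. 60.] 31
5.9
[ 463.57705519 -101.60542105]
0 [-3.6, -1.3, 0.0, -0.0, 0.002, 0.054]
1 [-3.7, -1.2, 0.1, -0.0, 0.002, 0.054]
2 [-3.7, -0.9, -0.0, -0.0, 0.002, 0.054]
3 [-3.8, -0.8, -0.0, -0.0, 0.002, 0.054]
4 [-3.8, -0.5, -0.0, -0.0, 0.002, 0.054]
5 [-0.0, 0.0, 2.3, -0.0, 0.0, 0.0]
6 [-0.0, 0.0, 2.4, -0.0, 0.0, 0.0]
7 [-0.0, 0.0, 2.3, -0.0, 0.0, 0.0]
end [ 463.4 -101.4   14.8] 74.1
```

Request:
send_rows(motion=[{"x": -3.6, "y": -1.3, "z": 0, "rx": 0, "ry": 0, "rz": 0.054, "jaw": 0}, {"x": -3.7, "y": -1.2, "z": 0.1, "rx": 0, "ry": 0, "rz": 0.054, "jaw": 0}, {"x": -3.7, "y": -0.9, "z": 0, "rx": 0, "ry": 0, "rz": 0.054, "jaw": 0}, {"x": -3.8, "y": -0.8, "z": 0, "rx": 0, "ry": 0, "rz": 0.054, "jaw": 0}, {"x": -3.8, "y": -0.5, "z": 0, "rx": 0, "ry": 0, "rz": 0.054, "jaw": 0}])

```text
clock: 6.4
tool_pos: [0.4655, -0.0921, 0.0838]
eef_rot: [0.795, 0.607, -0.001, 0.0]
contact_force: [0.2, 0.5, 0.1]
opening: 0.005
finger_force: 0.0
```

Request:
send_rows(motion=[{"x": 0, "y": 0, "z": 2.3, "rx": 0, "ry": 0, "rz": 0, "jaw": 0}, {"x": 0, "y": 0, "z": 2.4, "rx": 0, "ry": 0, "rz": 0, "jaw": 0}, {"x": 0, "y": 0, "z": 2.3, "rx": 0, "ry": 0, "rz": 0, "jaw": 0}, {"x": 0.5, "y": 0, "z": 0, "rx": 0, "ry": 0, "rz": 0, "jaw": 0}, {"x": 1.0, "y": 0, "z": 0, "rx": 0, "ry": 0, "rz": 0, "jaw": 0}])

```text
clock: 6.9
tool_pos: [0.4699, -0.0768, 0.0135]
eef_rot: [0.795, 0.607, -0.001, 0.0]
contact_force: [-0.3, 0.7, 0.2]
opening: 0.008
finger_force: 0.1
```

Request:
send_rows(motion=[{"x": 1.5, "y": 0, "z": 0, "rx": 0, "ry": 0, "rz": 0, "jaw": 0}, {"x": 1.5, "y": 0, "z": 0, "rx": 0, "ry": 0, "rz": -0.04, "jaw": 0}, {"x": 1.5, "y": 0, "z": 0, "rx": 0, "ry": 0, "rz": -0.04, "jaw": 0}, {"x": 1.5, "y": 0, "z": 0, "rx": 0, "ry": 0, "rz": -0.04, "jaw": 0}, {"x": 1.5, "y": 0, "z": 0, "rx": 0, "ry": 0, "rz": -0.04, "jaw": 0}])

```text
clock: 7.4
tool_pos: [0.4872, -0.0006, 0.0139]
eef_rot: [0.742, 0.671, 0.0, 0.0]
contact_force: [-0.3, 0.3, -0.2]
opening: 0.005
finger_force: 0.2
```

```bash
python3 look.py 4
```

```text
7.4 [487.  -1.  14.] [-0.3  0.3 -0.2]
top 780.0 [ 439. -283.] [63. 62.] 90
top 198.5 [526. 282.] [33. 34.] 38
top 677.5 [ 678. -283.] [63. 62.] 42
side 256.5 [526. 285.] [34. 35.] 38
side 161.0 [491.  34.] [20. 58.] 84
side 86.0 [ 644. -102.] [49. 20.] 83
side 372.5 [ 438. -279.] [61. 64.] 24
```

Request:
send_rows(motion=[{"x": 1.5, "y": 0, "z": 0, "rx": 0, "ry": 0, "rz": -0.04, "jaw": 0}, {"x": 1.5, "y": 0, "z": 0, "rx": 0, "ry": 0, "rz": -0.04, "jaw": 0}, {"x": 2, "y": 0, "z": 0, "rx": 0, "ry": 0, "rz": -0.04, "jaw": 0}, {"x": 2, "y": 0, "z": 0, "rx": 0, "ry": 0, "rz": -0.04, "jaw": 0}, {"x": 2, "y": 0, "z": 0, "rx": 0, "ry": 0, "rz": -0.04, "jaw": 0}])

```text
clock: 8.0
tool_pos: [0.4884, 0.0893, 0.0137]
eef_rot: [0.671, 0.741, 0.0, -0.0]
contact_force: [-0.3, 0.0, -1.1]
opening: 0.007
finger_force: 0.1
```

Request:
send_rows(motion=[{"x": 2, "y": 0, "z": 0, "rx": 0, "ry": 0, "rz": -0.04, "jaw": 0}, {"x": 2, "y": 0, "z": 0, "rx": 0, "ry": 0, "rz": 0, "jaw": 0}, {"x": 2, "y": 0, "z": 0, "rx": 0, "ry": 0, "rz": 0, "jaw": 0}, {"x": 2, "y": 0, "z": 0, "rx": 0, "ry": 0, "rz": 0, "jaw": 0}, {"x": 1.5, "y": 0, "z": 0, "rx": 0, "ry": 0, "rz": 0, "jaw": 0}])

```text
clock: 8.5
tool_pos: [0.4757, 0.1842, 0.0137]
eef_rot: [0.656, 0.754, 0.0, -0.0]
contact_force: [0.1, -0.6, 0.6]
opening: 0.009
finger_force: 0.1
```

```bash
python3 look.py 5
```

```text
8.5 [476. 184.  14.] [ 0.1 -0.6  0.6]
top 111.5 [405. 256.] [42. 17.] 85
top 778.0 [ 439. -284.] [64. 62.] 90
top 327.0 [ 634. -112.] [63. 31.] 40
top 161.0 [665. 259.] [106.   9.] 81
top 669.5 [ 678. -283.] [63. 62.] 42
side 257.0 [526. 286.] [34. 35.] 38
side 204.0 [473. 220.] [60. 19.] 7
side 376.5 [ 438. -278.] [61. 67.] 24
side 132.5 [ 662. -283.] [29. 64.] 23
```

Request:
send_rows(motion=[{"x": 1.5, "y": 0, "z": 0, "rx": 0, "ry": 0, "rz": 0, "jaw": 0}, {"x": 1.5, "y": 0, "z": 0, "rx": 0, "ry": 0, "rz": 0, "jaw": 0}, {"x": 1.5, "y": 0, "z": 0, "rx": 0, "ry": 0, "rz": 0, "jaw": 0}, {"x": 1.0, "y": 0, "z": 0, "rx": 0, "ry": 0, "rz": 0, "jaw": 0}, {"x": 0, "y": 0, "z": 0, "rx": 0, "ry": 0, "rz": 0, "jaw": 0}])

```text
clock: 9.1
tool_pos: [0.4685, 0.239, 0.0138]
eef_rot: [0.656, 0.754, 0.001, -0.001]
contact_force: [0.5, -0.2, 0.2]
opening: 0.004
finger_force: 0.0
```

Request:
send_rows(motion=[{"x": -2, "y": 0, "z": 0, "rx": 0, "ry": 0, "rz": 0, "jaw": 0}, {"x": -1, "y": 0, "z": -4, "rx": 0, "ry": 0, "rz": 0, "jaw": 0}, {"x": -3, "y": 0, "z": -4, "rx": 0, "ry": 0, "rz": 0, "jaw": 0}, {"x": -4, "y": 0, "z": -3, "rx": 0, "ry": 0, "rz": 0, "jaw": 0}, {"x": -4, "y": 0, "z": 0, "rx": 0, "ry": 0, "rz": 0, "jaw": 0}])

```text
clock: 9.6
tool_pos: [0.4899, 0.0964, 0.1271]
eef_rot: [0.657, 0.753, 0.003, 0.002]
contact_force: [0.0, -0.9, -0.3]
opening: 0.007
finger_force: 0.0
```

```bash
python3 look.py 6; python3 - <<'E'
from h import *
from plant import *
s=get_state(); print(s["clock"])
plan(s["tool_pos"],s["eef_rot"],[(662,-144,125,130,10),(662,-144,15,130,5)])
E
```

```text
9.6 [490.  96. 127.] [ 0.  -0.9 -0.3]
top 781.0 [ 439. -283.] [63. 62.] 90
top 140.0 [ 633. -121.] [54. 17.] 23
top 678.5 [ 678. -283.] [63. 62.] 42
side 422.0 [466. 266.] [59. 26.] 8
side 258.5 [526. 285.] [34. 35.] 38
side 374.5 [ 438. -279.] [61. 64.] 24
9.7
0 [-2.5, 1.4, 0.0, -0.0, 0.001, -0.057]
1 [-2.6, 1.3, 0.0, -0.0, 0.001, -0.057]
2 [-2.7, 1.2, 0.0, -0.0, 0.001, -0.057]
3 [-2.7, 0.9, 0.0, -0.0, 0.001, -0.057]
4 [-2.8, 0.9, 0.0, -0.0, 0.001, -0.057]
5 [-2.9, 0.6, 0.0, -0.0, 0.001, -0.057]
6 [-2.8, 0.5, 0.0, -0.0, 0.001, -0.057]
7 [-2.9, 0.4, 0.0, -0.0, 0.001, -0.057]
8 [-2.9, 0.1, -0.0, -0.0, 0.001, -0.057]
9 [-2.9, 0.0, -0.0, -0.0, 0.001, -0.057]
10 [-0.0, 0.0, 2.2, -0.0, -0.001, -0.001]
11 [-0.0, 0.0, 2.2, -0.0, -0.001, -0.001]
12 [-0.0, 0.0, 2.2, -0.0, -0.001, -0.001]
13 [-0.0, 0.0, 2.2, -0.0, -0.001, -0.001]
14 [-0.0, 0.1, 2.2, -0.0, -0.001, -0.001]
end [ 662.1 -143.3   14.7] 130.1
```

Request:
send_rows(motion=[{"x": -2.5, "y": 1.4, "z": 0, "rx": 0, "ry": 0, "rz": -0.057, "jaw": 0}, {"x": -2.6, "y": 1.3, "z": 0, "rx": 0, "ry": 0, "rz": -0.057, "jaw": 0}, {"x": -2.7, "y": 1.2, "z": 0, "rx": 0, "ry": 0, "rz": -0.057, "jaw": 0}, {"x": -2.7, "y": 0.9, "z": 0, "rx": 0, "ry": 0, "rz": -0.057, "jaw": 0}, {"x": -2.8, "y": 0.9, "z": 0, "rx": 0, "ry": 0, "rz": -0.057, "jaw": 0}])

```text
clock: 10.2
tool_pos: [0.5762, -0.0187, 0.1233]
eef_rot: [0.543, 0.84, -0.001, -0.001]
contact_force: [0.4, 0.5, 0.1]
opening: 0.008
finger_force: 0.0
```

Request:
send_rows(motion=[{"x": -2.9, "y": 0.6, "z": 0, "rx": 0, "ry": 0, "rz": -0.057, "jaw": 0}, {"x": -2.8, "y": 0.5, "z": 0, "rx": 0, "ry": 0, "rz": -0.057, "jaw": 0}, {"x": -2.9, "y": 0.4, "z": 0, "rx": 0, "ry": 0, "rz": -0.057, "jaw": 0}, {"x": -2.9, "y": 0.1, "z": 0, "rx": 0, "ry": 0, "rz": -0.057, "jaw": 0}, {"x": -2.9, "y": 0, "z": 0, "rx": 0, "ry": 0, "rz": -0.057, "jaw": 0}])

```text
clock: 10.7
tool_pos: [0.6635, -0.1347, 0.123]
eef_rot: [0.418, 0.908, -0.001, -0.001]
contact_force: [0.5, -0.2, 0.4]
opening: 0.004
finger_force: 0.0
```

Request:
send_rows(motion=[{"x": 0, "y": 0, "z": 1.0, "rx": 0, "ry": 0, "rz": 0, "jaw": 0}, {"x": 0, "y": 0, "z": 2.0, "rx": 0, "ry": 0, "rz": 0, "jaw": 0}, {"x": 0, "y": 0, "z": 2.0, "rx": 0, "ry": 0, "rz": 0, "jaw": 0}, {"x": 0, "y": 0, "z": 1.0, "rx": 0, "ry": 0, "rz": 0, "jaw": 0}, {"x": 0, "y": 0, "z": 0, "rx": 0, "ry": 0, "rz": 0, "jaw": 0}])

```text
clock: 11.2
tool_pos: [0.6619, -0.1328, 0.0617]
eef_rot: [0.419, 0.908, -0.001, -0.002]
contact_force: [-0.1, 0.1, -0.1]
opening: 0.003
finger_force: 0.0
```

```bash
python3 look.py 7; python3 -c "
from plant import *;print(get_state()['q'])"
```

```text
11.2 [ 662. -133.   62.] [-0.1  0.1 -0.1]
top 774.0 [ 439. -284.] [64. 62.] 90
top 323.0 [467. 264.] [58. 25.] 7
top 196.5 [526. 283.] [34. 34.] 37
top 61.5 [ 649. -106.] [22. 18.] 43
top 643.0 [ 678. -283.] [62. 61.] 26
side 412.0 [466. 266.] [59. 25.] 7
side 251.0 [526. 285.] [34. 34.] 37
side 353.5 [ 438. -280.] [62. 59.] 31
side 92.5 [ 669. -265.] [48. 27.] 40
[ 0.38535249  1.03296078 -0.51259211  1.5010721   0.64210362  0.77987891
  0.32242367]
```

Request:
send_rows(motion=[{"x": -0.8, "y": -0.7, "z": 0, "rx": 0, "ry": 0, "rz": 0, "jaw": 0}, {"x": 0, "y": 0, "z": 1.5, "rx": 0, "ry": 0, "rz": 0, "jaw": 0}, {"x": 0, "y": 0, "z": 2.0, "rx": 0, "ry": 0, "rz": 0, "jaw": 0}, {"x": 0, "y": 0, "z": 1.2, "rx": 0, "ry": 0, "rz": 0, "jaw": 0}, {"x": 0.5, "y": 0, "z": 0, "rx": 0, "ry": 0, "rz": 0, "jaw": 0}])

```text
clock: 11.8
tool_pos: [0.6583, -0.1406, 0.0135]
eef_rot: [0.419, 0.908, -0.001, -0.002]
contact_force: [0.3, -0.1, 0.6]
opening: 0.003
finger_force: 0.0
```

Request:
send_rows(motion=[{"x": 1.0, "y": 0, "z": 0, "rx": 0, "ry": 0, "rz": 0, "jaw": 0}, {"x": 1.0, "y": 0, "z": 0, "rx": 0, "ry": 0, "rz": 0, "jaw": 0}, {"x": 1.5, "y": 0, "z": 0, "rx": 0, "ry": 0, "rz": 0, "jaw": 0}, {"x": 1.5, "y": 0, "z": 0, "rx": 0, "ry": 0, "rz": 0, "jaw": 0}, {"x": 1.5, "y": 0, "z": 0, "rx": 0, "ry": 0, "rz": 0, "jaw": 0}])

```text
clock: 12.3
tool_pos: [0.6177, -0.0894, 0.0177]
eef_rot: [0.419, 0.908, 0.0, 0.0]
contact_force: [-0.0, -0.6, -0.0]
opening: 0.001
finger_force: 0.1
```

```bash
python3 look.py 8
```

```text
12.3 [618. -89.  18.] [-0.  -0.6 -0. ]
top 331.5 [467. 263.] [59. 25.] 8
top 198.5 [526. 282.] [33. 34.] 38
side 418.0 [466. 266.] [58. 26.] 7
side 254.0 [526. 285.] [34. 34.] 37
side 356.5 [ 438. -280.] [62. 59.] 31
side 146.5 [ 667. -287.] [33. 60.] 30
```

View pics/side8.png

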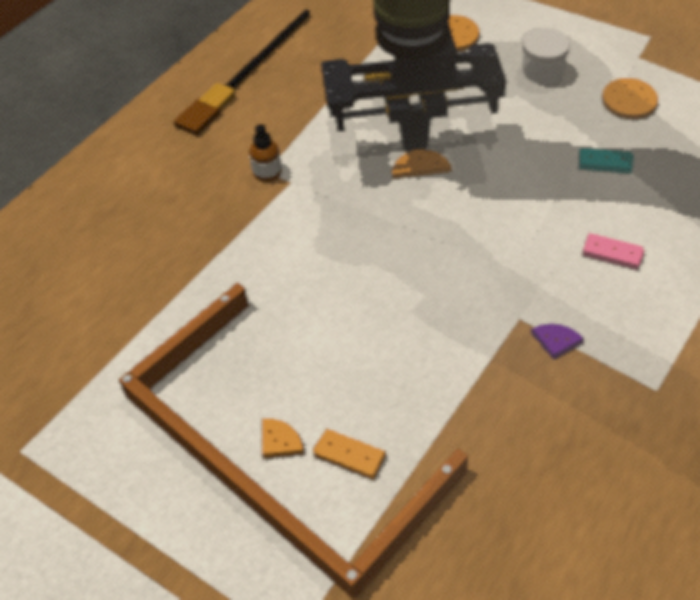

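```bash
sed -i 's/(8,110,130)/(8,125,75)/' h.py; python3 look.py 9
```

```text
12.4 [617. -87.  18.] [0.3 0.8 0.4]
top 335.5 [466. 262.] [58. 26.] 8
top 211.0 [526. 281.] [34. 34.] 37
top 321.5 [594. -64.] [64. 30.] 41
side 431.0 [465. 267.] [58. 27.] 8
side 257.0 [524. 286.] [32. 35.] 37
side 224.0 [594. -60.] [61. 35.] 44
side 361.0 [ 437. -277.] [59. 64.] 24
side 172.0 [ 666. -284.] [35. 64.] 31
```

Request:
send_rows(motion=[{"x": 1.5, "y": 0, "z": 0, "rx": 0, "ry": 0, "rz": 0, "jaw": 0}, {"x": 1.5, "y": 0, "z": 0.2, "rx": 0, "ry": 0, "rz": 0, "jaw": 0}, {"x": 1.5, "y": 0, "z": 0, "rx": 0, "ry": 0, "rz": 0, "jaw": 0}, {"x": 1.5, "y": 0, "z": 0, "rx": 0, "ry": 0, "rz": 0, "jaw": 0}, {"x": 1.0, "y": 0, "z": 0, "rx": 0, "ry": 0, "rz": 0, "jaw": 0}])

```text
clock: 13.0
tool_pos: [0.5729, -0.0375, 0.015]
eef_rot: [0.419, 0.908, 0.0, 0.0]
contact_force: [0.0, 0.2, -0.1]
opening: 0.004
finger_force: 0.1
```

```bash
python3 look.py 10
```

```text
13.0 [573. -37.  15.] [ 0.   0.2 -0.1]
top 324.5 [466. 262.] [57. 25.] 8
top 210.0 [526. 281.] [34. 34.] 37
top 275.5 [553. -13.] [64. 29.] 40
side 430.0 [465. 267.] [58. 26.] 7
side 255.0 [524. 286.] [31. 35.] 37
side 251.0 [551. -10.] [60. 34.] 39
side 362.0 [ 437. -277.] [59. 64.] 24
side 89.0 [ 660. -287.] [20. 56.] 30
```

Request:
send_rows(motion=[{"x": -2.0, "y": 0, "z": 0, "rx": 0, "ry": 0, "rz": 0, "jaw": 0}, {"x": -2.0, "y": 0, "z": 0, "rx": 0, "ry": 0, "rz": 0.14, "jaw": 0}, {"x": 0, "y": 0, "z": 0, "rx": 0, "ry": 0, "rz": 0.14, "jaw": 0}, {"x": 0, "y": 0, "z": 0, "rx": 0, "ry": 0, "rz": 0.14, "jaw": 0}, {"x": 0, "y": 0, "z": 0, "rx": 0, "ry": 0, "rz": 0.14, "jaw": 0}])

```text
clock: 13.6
tool_pos: [0.5996, -0.0696, 0.0147]
eef_rot: [0.657, 0.754, 0.0, 0.001]
contact_force: [-0.7, -0.1, -0.2]
opening: 0.007
finger_force: 0.0
```

Request:
send_rows(motion=[{"x": 0, "y": 0, "z": 0, "rx": 0, "ry": 0, "rz": 0.14, "jaw": 0}, {"x": 0, "y": -2.0, "z": 0, "rx": 0, "ry": 0, "rz": 0, "jaw": 0}, {"x": 0, "y": -2.0, "z": 0, "rx": 0, "ry": 0, "rz": 0, "jaw": 0}, {"x": 0, "y": -1.3, "z": 0, "rx": 0, "ry": 0, "rz": 0, "jaw": 0}, {"x": 0, "y": 0, "z": 0, "rx": 0, "ry": 0, "rz": 0, "jaw": 0}])

```text
clock: 14.1
tool_pos: [0.5443, -0.0696, 0.0147]
eef_rot: [0.705, 0.709, -0.001, -0.0]
contact_force: [0.5, 0.1, -0.1]
opening: 0.009
finger_force: 0.0
```

Request:
send_rows(motion=[{"x": 1.0, "y": 0, "z": 0, "rx": 0, "ry": 0, "rz": 0, "jaw": 0}, {"x": 1.5, "y": 0, "z": 0, "rx": 0, "ry": 0, "rz": 0, "jaw": 0}, {"x": 1.5, "y": 0, "z": 0, "rx": 0, "ry": 0, "rz": 0, "jaw": 0}, {"x": 1.5, "y": 0, "z": 0, "rx": 0, "ry": 0, "rz": 0, "jaw": 0}, {"x": 1.5, "y": 0, "z": 0, "rx": 0, "ry": 0, "rz": 0, "jaw": 0}])

```text
clock: 14.6
tool_pos: [0.5469, 0.0031, 0.0148]
eef_rot: [0.705, 0.709, 0.001, 0.0]
contact_force: [0.4, -0.3, -0.2]
opening: 0.004
finger_force: 0.2
```

```bash
python3 look.py 11
```

```text
14.6 [547.   3.  15.] [ 0.4 -0.3 -0.2]
top 781.5 [ 439. -283.] [62. 62.] 87
top 336.5 [466. 262.] [58. 26.] 8
top 211.0 [526. 281.] [34. 34.] 37
top 343.0 [ 676. -295.] [33. 62.] 81
side 430.0 [465. 267.] [58. 26.] 7
side 257.0 [524. 286.] [32. 35.] 37
side 284.0 [557.  44.] [62. 34.] 24
side 358.0 [ 437. -278.] [61. 59.] 31
side 70.5 [ 657. -286.] [17. 56.] 29
```

Request:
send_rows(motion=[{"x": 1.5, "y": 0.1, "z": 0, "rx": 0, "ry": 0, "rz": 0, "jaw": 0}, {"x": 1.5, "y": 0.1, "z": 0, "rx": 0, "ry": 0, "rz": 0, "jaw": 0}, {"x": 1.5, "y": 0.1, "z": 0, "rx": 0, "ry": 0, "rz": 0, "jaw": 0}, {"x": 1.5, "y": 0.1, "z": 0, "rx": 0, "ry": 0, "rz": 0, "jaw": 0}, {"x": 1.5, "y": 0.1, "z": 0, "rx": 0, "ry": 0, "rz": 0, "jaw": 0}])

```text
clock: 15.2
tool_pos: [0.5498, 0.0783, 0.0147]
eef_rot: [0.705, 0.709, 0.0, -0.0]
contact_force: [-0.2, 0.2, -0.8]
opening: 0.007
finger_force: 0.1
```

```bash
python3 look.py 12|grep -v 28..\]
```

```text
15.2 [550.  78.  15.] [-0.2  0.2 -0.8]
side 430.0 [465. 267.] [58. 26.] 8
side 333.0 [561. 119.] [62. 34.] 24
side 358.0 [ 437. -278.] [61. 59.] 31
side 302.0 [ 675. -277.] [58. 64.] 31
```

Request:
send_rows(motion=[{"x": 1.5, "y": 0.1, "z": 0, "rx": 0, "ry": 0, "rz": 0, "jaw": 0}, {"x": 1.5, "y": 0.1, "z": 0, "rx": 0, "ry": 0, "rz": 0, "jaw": 0}, {"x": 1.5, "y": 0.1, "z": 0, "rx": 0, "ry": 0, "rz": 0, "jaw": 0}, {"x": 1.5, "y": 0.1, "z": 0, "rx": 0, "ry": 0, "rz": 0, "jaw": 0}, {"x": 1.5, "y": 0.1, "z": 0, "rx": 0, "ry": 0, "rz": 0, "jaw": 0}])

```text
clock: 15.8
tool_pos: [0.5543, 0.1533, 0.0147]
eef_rot: [0.705, 0.709, 0.0, -0.0]
contact_force: [0.3, -0.1, -0.7]
opening: 0.005
finger_force: 0.1
```

Request:
send_rows(motion=[{"x": 1.5, "y": 0.1, "z": 0, "rx": 0, "ry": 0, "rz": 0, "jaw": 0}, {"x": 1.5, "y": 0.1, "z": 0, "rx": 0, "ry": 0, "rz": 0, "jaw": 0}, {"x": 1.0, "y": 0.1, "z": 0, "rx": 0, "ry": 0, "rz": 0, "jaw": 0}, {"x": 1.0, "y": 0, "z": 0, "rx": 0, "ry": 0, "rz": 0, "jaw": 0}, {"x": 0.5, "y": 0, "z": 0, "rx": 0, "ry": 0, "rz": 0, "jaw": 0}])

```text
clock: 16.3
tool_pos: [0.5569, 0.2079, 0.0147]
eef_rot: [0.705, 0.709, 0.0, -0.0]
contact_force: [1.3, -0.6, -0.3]
opening: 0.005
finger_force: 0.1
```

```bash
python3 look.py 13|grep -v 28..\]
```

```text
16.3 [557. 208.  15.] [ 1.3 -0.6 -0.3]
side 429.0 [465. 267.] [58. 26.] 7
side 428.5 [566. 243.] [63. 34.] 31
side 166.5 [390.  92.] [37. 34.] 31
side 357.0 [ 437. -278.] [61. 59.] 31
side 300.5 [ 676. -277.] [60. 64.] 31
```

Request:
send_rows(motion=[{"x": -2, "y": 0, "z": 0, "rx": 0, "ry": 0, "rz": 0, "jaw": 0}, {"x": -2, "y": 0, "z": -3, "rx": 0, "ry": 0, "rz": 0, "jaw": 0}, {"x": -2, "y": 0, "z": -4, "rx": 0, "ry": 0, "rz": 0, "jaw": 0}, {"x": -2, "y": 0, "z": -4, "rx": 0, "ry": 0, "rz": 0, "jaw": 0}, {"x": -2, "y": 0, "z": -4, "rx": 0, "ry": 0, "rz": 0, "jaw": 0}])

```text
clock: 16.9
tool_pos: [0.5572, 0.1046, 0.166]
eef_rot: [0.705, 0.709, -0.001, 0.0]
contact_force: [1.3, -0.2, 0.7]
opening: 0.007
finger_force: 0.0
```

Request:
send_rows(motion=[{"x": -4, "y": -1, "z": -1, "rx": 0, "ry": 0, "rz": 0, "jaw": 0}, {"x": -4, "y": -1, "z": 0, "rx": 0, "ry": 0, "rz": 0, "jaw": 0}, {"x": -4, "y": -1, "z": 0, "rx": 0, "ry": 0, "rz": 0, "jaw": 0}, {"x": -2, "y": 0, "z": 0, "rx": 0, "ry": 0, "rz": 0, "jaw": 0}, {"x": 0, "y": 0, "z": 0, "rx": 0, "ry": 0, "rz": 0, "jaw": 0}])

```text
clock: 17.4
tool_pos: [0.5274, -0.0389, 0.1746]
eef_rot: [0.708, 0.706, -0.002, 0.001]
contact_force: [1.0, 0.2, -0.4]
opening: 0.007
finger_force: 0.0
```

```bash
python3 look.py 14
```

```text
17.4 [527. -39. 175.] [ 1.   0.2 -0.4]
top 324.5 [466. 262.] [57. 25.] 8
top 210.0 [526. 281.] [34. 34.] 37
top 349.0 [567. 238.] [64. 31.] 28
side 430.0 [465. 267.] [58. 26.] 7
side 256.0 [524. 286.] [33. 35.] 37
side 410.5 [566. 244.] [63. 31.] 31
side 359.0 [ 437. -278.] [59. 64.] 24
```

View pics/top14.png

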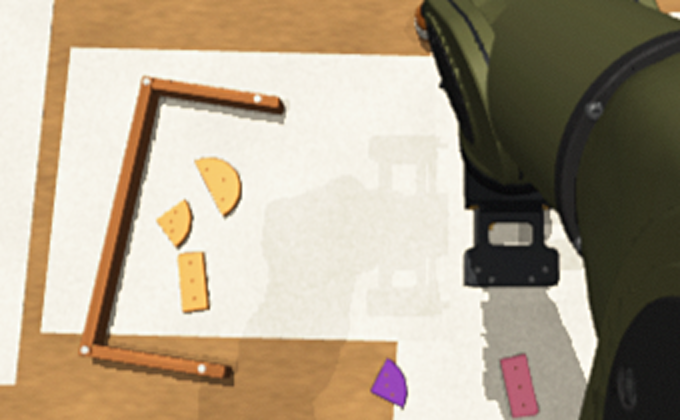

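The top view shows all three pieces well inside the tray: half (218,185), quarter (175,222), strip (193,282). The dropper is partly hidden by the arm, so I'll check it in the side view.

View pics/side14.png

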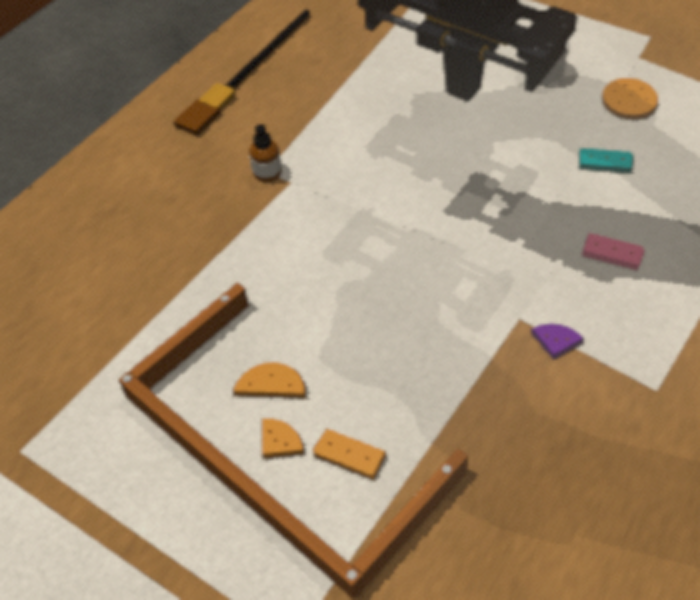

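The dropper still stands at (265,155), where it was in the earlier views. The pieces are in the tray and the gripper is clear.

```bash
python3 -c "
from plant import *;print(finish_job())"
```

```text
the job is handed in; nothing more can be done
None
```

I swept the half, strip and quarter into the tray along the bench; nothing else looked moved where the cameras could see it. The job is handed in at about 17.5 s with the arm clear, but no verdict came back.

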